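Latch the airbrush case

TASK

The airbrush case in its cradle stands with its lid sprung slightly open. Swing the toggle latch's lever towards the lid so that its wire bail drops over the keeper and hooks behind it, then push the lever back over and press it fully home so that the lid is drawn tight. Work gently, by feel (never more than 30 N on the case or latch), and leave the paint pots and tools where they are.

Things in the scene. Friction and masses are not known exactly. Their poses are not given: they have to be found in the camera images.
- cradle: Shallow plywood cradle, fixed to the bench, 180 x 370 mm, ends 46 mm high, lined with foam; a grey carry case stands in it on its hinge edge, 320 mm wide (y), lid towards -x. Origin on the bench, nominally under the case's seam, midway along y. The case sits in the foam up to 16 mm off to +x or -x and up to 12 mm higher or lower than nominal; this is not measured and the case cannot be shifted.
- latch_nominal (a point): Nominal place of the latch lever's hinge axis (parallel to y), 30 mm to +x of the seam, 194 mm above the bench, 75 mm to -y of the case's middle. The real one lies up to 16 mm off along x and 12 mm in z (see cradle). The case's top is 12 mm below the real hinge, reaching x = -29 to +53 mm from it (back shell). A carrying handle 28 mm high stands 75 to 185 mm to +y. Axes as the cradle's.
- lid (a joint): Lid shell (42 mm thick), hinged along the case's foot. 0 = tight shut; 0.058 rad = sprung open as far as it goes (top edge 9 mm proud). A strong spring holds it open: about 40 N at its top to start moving it, 70 N to shut it; only the latch can shut and hold it. On its top, on the latch's line, the keeper: a steel hook 22 mm wide, 10 mm high, undercut on its far (-x) side, 44 mm (shut) to 53 mm to -x of the lever's hinge.
- lever (a joint): Latch lever: steel plate 22 mm wide, 4 mm thick, end 75 mm from its hinge, middle of its thickness on the axis. 0 = home: level, pointing along the cradle's +x; 1.57 upright; 2.16 at its rigid stop, leaning to the lid. Stiff (2 N at 60 mm): it stays where left and does not snap shut. Hooked, it takes up to 15 N at 60 mm to go over centre (near 0.15 rad) and must be pressed on to its rigid stop at 0.
- bail (a joint): Wire bail (55 mm long, bar 42 mm wide): angle on the lever. -3.1 = folded on the lid side of the lever, resting on it as at the start. It swings freely: with the lever past upright it falls by its own weight onto the keeper's crest, rides on it, and drops behind the hook when the lever leans 2.0 to 2.15 rad (with the lever at 2.16: -2.13 on the crest, -1.98 hooked).
- pot_a: Leave alone: paint pot, 38 mm across, 42 mm tall, standing on the bench in front of the case. Origin under its middle.
- pot_b: Leave alone: a second such paint pot, in front of the case. Origin under its middle.
- pot_c: Leave alone: a third such paint pot, in front of the case. Origin under its middle.
- thinner: Leave alone: white thinner bottle, 54 mm across, 130 mm tall, behind the case. Origin under its middle.
- brush: Leave alone: wooden brush, 170 mm long, lying behind the case. Origin under its middle.
- tape: Leave alone: roll of masking tape, 70 mm across, 18 mm tall, lying on the bench. Origin under its middle.
- driver: Leave alone: small screwdriver, 150 mm long, lying on the bench. Origin under its middle.

How it is judged:
By the outcome, as a careful person would: the job done as asked, in the order asked, and still so for the second after the job is handed in, with the robot touching nothing.
It also fails if it takes over 69 s, if anything falls off the work surface, if the arm or the gripper's body presses on something with over 40 N, if the wrist force passes 120 N, or if a joint passes its speed limit or range.

ROBOT

A 6-joint arm with a two-finger parallel gripper is mounted at the origin on the work surface. World frame = base frame: x ahead of the robot, y to its left, z up, the work surface at z = 0. Lengths are in m, angles in rad, forces in N, time in s.
With the tool pointing down it reaches from about 0.35 to 0.85 m from the base axis. Payload 8.1 kg.
Tool frame: the origin (TCP) lies midway between the tips of the shut fingers; the grasp point (between the pads) lies 19 mm behind it; z points along the fingers, y is the line along which they close (so a half turn about z gives the same grasp; the last joint's range is limited). The gripper opens to 85 mm and grips with 20 to 120 N. Pads are 22 mm wide; open, the fingers measure 114 mm over their backs; the gripper's body (76 mm by 85 mm) begins 54 mm behind the grasp point. The pads swing forward as they close: fully open they stand 13 mm farther back than shut.
Start: joints at [1.154, 0.13, 1.488, -0, 1.523, -0.085], TCP at [0.195, 0.567, 0.231] pointing down, gripper open.
Joint ranges: [-2.96, 2.96], [-0.89, 2.26], [0.02, 2.5], [-1.34, 4.48], [0, 2.73], [-2.66, 2.66]. Speed limits (rad/s): [2.39, 2.39, 2.79, 3.14, 3.14, 3.14].

INTERFACE

Orientations are given as a unit quaternion [w, x, y, z].
In Python, from station import ctrl gives the robot as it stands.
- The arm moves only by the tool arm_command, never from a script. Its argument "steps" is a list of rows, each a list of 2 entries, a list of its own where there are three numbers: the shift along the tool's x, y, z in mm, then the turn, a rotation vector about the tool's x, y, z in rad. A call has exactly 10 rows; each row shifts and turns the commanded pose from where the row before left it, along the tool's axes as they then stand; what a row does not reach is not made up. A row lasts 1/10 s, in which the tool goes at most 50 mm and 8.59 degrees, less where a joint would pass 70% of its speed; a pose out of reach is approached as far as the arm can. A call is refused whole if a number of a shift passes 50 or a number of a turn 0.15, either way. A call with a gripper value outside its range is refused whole. "jaw" is the opening, from 0 (shut) to 1 (fully open), set as the call begins (left out, the last holds). The fingers move at their own pace and stop on an object; "force" is the grip in N (left out, the last holds). Time passes only in rows, so rows that do not move let the fingers close, or fill a call up. It gives the time, the measured TCP pose, the force, the opening and the grip force at its end, in the units of the state.
- ctrl.get_state(): the state, without advancing time (a new reading comes with each control period).
- ctrl.get_image(name): name is "scene" or "top" or "wrist"; returns the picture (384x512x3 uint8, blue, green, red); there is no depth.
- ctrl.calibration(name): a dict with "fx", "fy", "cx", "cy" (pixels), "eye" and "orientation" of the camera in the world. Camera axes: x right, y down, z forward; pixel columns grow to the right and rows downward; lengths in m; the calibration is good to about 2 mm. A picture is of the moment at which its call begins: read the wrist's pose just before it. calibration takes no time and is no camera call; for the wrist camera it gives the pose at the moment of the call.
- ctrl.close_job(): hands the job in; it is judged then, once.
The state is a dict: "time": time; "joint_pos": joint angles; "dq": joint speeds; "joint_torque": joint torques, N m; "tool_pos": TCP position; "tcp_rot": TCP orientation; "contact_force": force on the tool from outside, world axes, zero at the start; "ft_torque": the same for the moment, N m; "finger_gap": finger opening in m; "finger_force": force on a finger pad.
Only numpy, scipy, OpenCV 4.12 (cv2) and the standard library are available. Lean on these libraries where they do the work, as an engineer would, in place of code of your own. Each camera call takes 0.05 s, during which the arm holds its last target. There are 200 camera calls.

## Working session

There is one attempt and no reset: what is moved stays moved. The work goes in short steps, Python scripts to look and compute and a tool call to move; the robot and the scene stay as the last step left them, time stands still between calls to the robot, and variables do not carry over. Pictures are saved under pics/ and viewed, at most 10 in all, crops included, and the job is handed in when it is done.

Besides the shell and the picture viewer there is one more tool, called after "Emit:" as a command line: name --argument value ..., lists and objects as JSON in quotes. arm_command: Moves the arm, as the interface text tells. Its arguments: {"type":"object","properties":{"steps":{"type":"array","items":{"type":"array"}},"jaw":{"type":"number"},"force":{"type":"number"}},"required":["steps"]}

```bash
mkdir -p pics; python3 - <<'E'
from station import ctrl
import cv2, json
s=ctrl.get_state(); print(s)
ims=[]
for n in ["scene","top"]:
    im=ctrl.get_image(n); cv2.imwrite(f"pics/{n}0.png",im); print(n,ctrl.calibration(n)); ims.append(im)
print(ctrl.calibration("wrist"))
cv2.imwrite("pics/a.png",cv2.resize(ims[0],(800,600))); cv2.imwrite("pics/b.png",cv2.resize(ims[1],(800,600)))
E
```

```text
{'time': 0.0, 'joint_pos': array([ 1.15359611e+00,  1.31182363e-01,  1.48931363e+00, -1.87517050e-06,
        1.52299760e+00, -8.54045144e-02]), 'dq': array([-0.0026657 ,  0.00160953,  0.0010449 , -0.00180513, -0.00017545,
       -0.00165222]), 'joint_torque': array([-2.97152612e-03, -5.69381118e+01, -5.00562358e+01, -5.46553401e-04,
        1.44925376e-02,  1.07181837e-07]), 'tool_pos': array([0.19519676, 0.56676234, 0.23021291]), 'tcp_rot': array([-2.35441482e-04,  1.65137801e-01,  9.86270046e-01, -9.20845376e-04]), 'contact_force': array([-0.1972046 , -0.45737728, -0.48780823]), 'ft_torque': array([-0.031905  , -0.04068054,  0.00603821]), 'finger_force': 0.0, 'finger_gap': 0.08522500476508561}
scene {'fx': 375.485908618233, 'fy': 375.485908618233, 'cx': 258.07263746214556, 'cy': 191.1664544471374, 'eye': array([0.35965274, 0.52688756, 1.15655481]), 'orientation': array([ 0.03396792, -0.14076296,  0.96269793, -0.22857091])}
top {'fx': 376.56389710242325, 'fy': 376.56389710242325, 'cx': 259.02934287951575, 'cy': 196.49466217858685, 'eye': array([0.43433087, 0.03264986, 1.16277098]), 'orientation': array([-0.02200724,  0.71296905, -0.70066052,  0.01629866])}
{'fx': 283.15901440923193, 'fy': 283.15901440923193, 'cx': 257.65558598444244, 'cy': 194.25385604831368, 'eye': array([0.12709842, 0.59220655, 0.37337566]), 'orientation': array([0.11838669, 0.80566429, 0.57447615, 0.08286613])}
```

View pics/a.png

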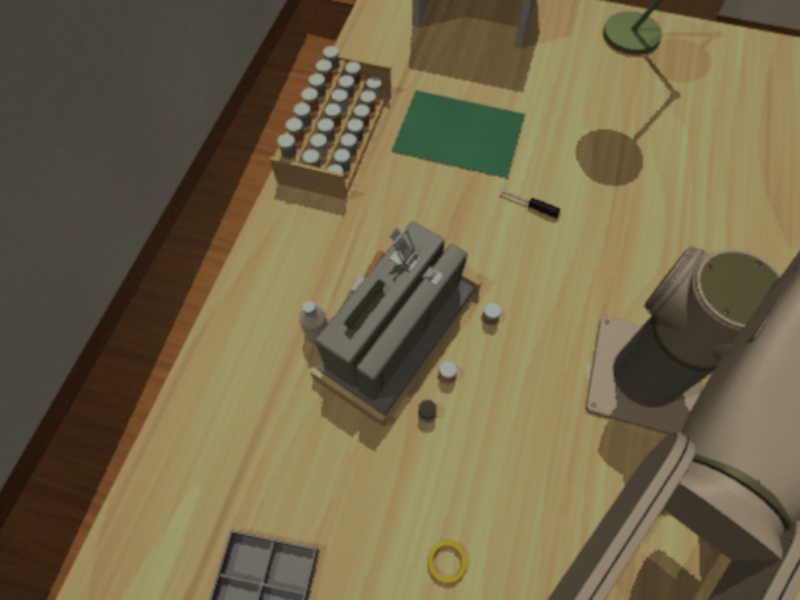

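View pics/b.png

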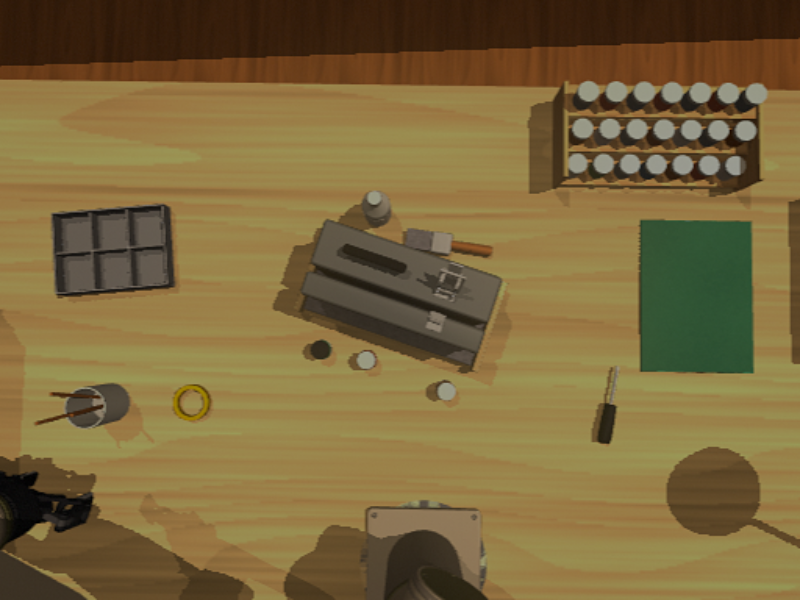

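The scene and top views show the case at top px (400,290)/1.56, turned about 20°, lid towards the robot. The latch is near (450,280) and the keeper near (436,322) (800-wide px). Next I enlarge both.

```bash
python3 - <<'E'
import cv2,numpy as np
t=cv2.imread("pics/top0.png")[130:245,185:335]; s=cv2.imread("pics/scene0.png")[135:250,200:310]
f=5
t=cv2.resize(t[:, :],None,fx=f,fy=f,interpolation=cv2.INTER_CUBIC); cv2.imwrite("pics/t1.png",cv2.convertScaleAbs(t,alpha=1.5))
s=cv2.resize(s,None,fx=f,fy=f,interpolation=cv2.INTER_CUBIC); cv2.imwrite("pics/s1.png",cv2.convertScaleAbs(s,alpha=1.5))
E
```

```text
(no output)
```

View pics/t1.png

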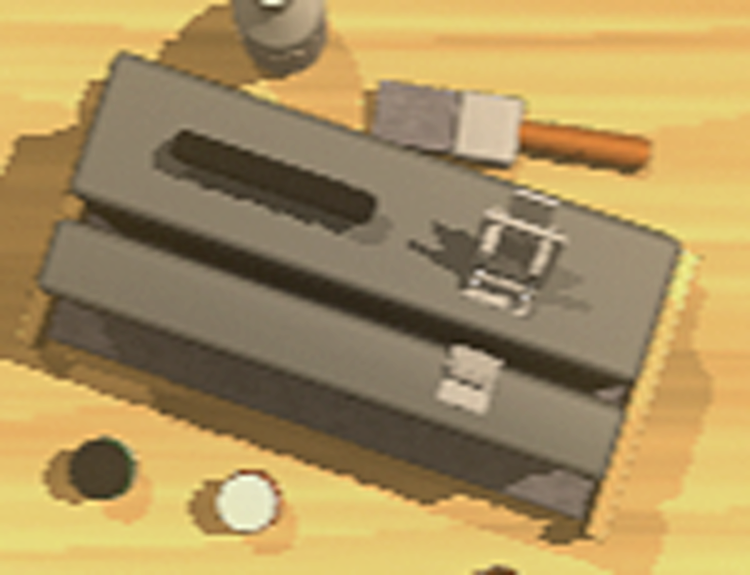

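View pics/s1.png

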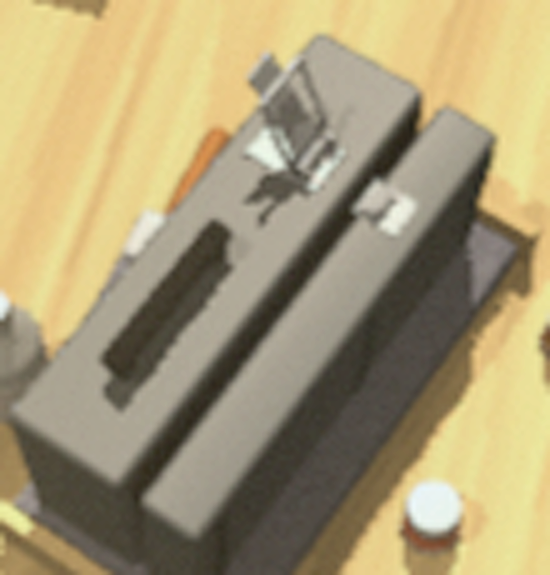

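The top crop shows back-shell corners at about (75,188), (120,55), (680,240) and (628,375). In the scene crop they are (125,478), (15,412), (322,38) and (420,95). The lever stands up near (500,290) top / (325,165) scene, with the bail folded on it. The keeper is at (470,378) top / (385,205) scene. I triangulate these.

```bash
cat > h.py <<'E'
from station import ctrl
import cv2, numpy as np
from scipy.spatial.transform import Rotation as R
def Rq(q): return R.from_quat([q[1],q[2],q[3],q[0]])
def ray(n,p,c=None):
    c=c or ctrl.calibration(n)
    return c["eye"], Rq(c["orientation"]).apply([(p[0]-c["cx"])/c["fx"],(p[1]-c["cy"])/c["fy"],1.])
def tri(rs):
    A=[];b=[]
    for e,d in rs:
        d=d/np.linalg.norm(d);P=np.eye(3)-np.outer(d,d);A.append(P);b.append(P@e)
    x=np.linalg.solve(sum(A),sum(b)); return x,max(np.linalg.norm(P@x-q) for P,q in zip(A,b))
def plane(n,p,z):
    e,d=ray(n,p); return e+d*(z-e[2])/d[2]
E
python3 - <<'E'
from h import *
np.set_printoptions(precision=4,suppress=True)
T=lambda p:(185+(p[0]-2)/5,130+(p[1]-2)/5); S=lambda p:(200+(p[0]-2)/5,135+(p[1]-2)/5)
pts={"fl":((75,188),(125,478)),"bl":((120,55),(15,412)),"br":((680,240),(322,38)),"fr":((628,375),(420,95)),"levtip":((535,195),(265,70)),"hinge":((500,290),(325,165)),"keep":((470,378),(385,205))}
P={}
for k,(a,b) in pts.items():
    P[k],r=tri([ray("top",T(a)),ray("scene",S(b))]); print(k,P[k],"res",r)
ex=(P["br"]-P["fr"]+P["bl"]-P["fl"]); ey=P["fl"]-P["fr"]+P["bl"]-P["br"]
print("len",np.linalg.norm(P["fl"]-P["fr"]),np.linalg.norm(P["bl"]-P["br"]),np.linalg.norm(P["bl"]-P["fl"]),np.linalg.norm(P["br"]-P["fr"]))
yaw=np.arctan2(-ey[0],ey[1]); print("yaw",yaw)
X=np.array([np.cos(yaw),np.sin(yaw),0]);Y=np.array([-X[1],X[0],0])
M=sum(P[k] for k in("fl","bl","fr","br"))/4
H=M-.012*X-.075*Y; H[2]=M[2]+.012
print("H pred",H)
for k in P: d=P[k]-H; print(k,np.array([d@X,d@Y,d[2]]))
E
```

```text
fl [0.559  0.1983 0.1785] res 0.003109097601676196
bl [0.6317 0.1771 0.1746] res 0.002311349352590961
br [ 0.5383 -0.1218  0.1658] res 0.003054528434096041
fr [ 0.4666 -0.094   0.1728] res 0.0023737032896415946
levtip [ 0.5499 -0.0384  0.2465] res 0.003679784067561136
hinge [ 0.5089 -0.0259  0.1786] res 0.0032470000604982443
keep [ 0.4648 -0.0107  0.1771] res 0.0009630589330199535
len 0.30665053798772973 0.3132013512197576 0.07576503911990186 0.07724464596873691
yaw -0.3044816450486502
H pred [ 0.515  -0.0281  0.1849]
fl [-0.0258  0.2292 -0.0064]
bl [ 0.0498  0.2307 -0.0103]
br [ 0.0504 -0.0824 -0.0191]
fr [-0.0264 -0.0774 -0.0122]
levtip [0.0365 0.0006 0.0616]
hinge [-0.0064  0.0002 -0.0064]
keep [-0.053   0.0016 -0.0078]
```

Everything agrees: the latch hinge is at about (0.515, -0.028, 0.185), cradle yaw is about -0.305, and the lever is at about 1.05 rad. The tool x axis already lies along the cradle's -x. I shut the jaws, then raise and travel to the far (+x) side of the lever.

Emit:
arm_command --steps '[[[0,0,-20],[0,0,-0.026]],[[-15,-12,-25],[0,0,0]],[[-28,-23,-25],[0,0,0]],[[-30,-25,-20],[0,0,0]],[[-30,-25,-10],[0,0,0]],[[-30,-25,0],[0,0,0]],[[-30,-25,0],[0,0,0]],[[-30,-25,0],[0,0,0]],[[-30,-25,0],[0,0,0]],[[-30,-25,0],[0,0,0]]]' --jaw 0 --force 60

```text
time: 1.1
tool_pos: [0.3739, 0.2894, 0.331]
tcp_rot: [-0.0, 0.152, 0.988, -0.0]
contact_force: [0.0, 0.7, 0.0]
finger_gap: -0.0
finger_force: 0.0
```

Emit:
arm_command --steps '[[[-30,-25,0],[0,0,0]],[[-30,-25,0],[0,0,0]],[[-30,-25,0],[0,0,0]],[[-30,-25,0],[0,0,0]],[[-30,-25,0],[0,0,0]],[[-30,-25,0],[0,0,0]],[[-30,-25,0],[0,0,0]],[[-30,-20,0],[0,0,0]],[[-25,-15,0],[0,0,0]],[[0,0,0],[0,0,0]]]'

```text
time: 2.1
tool_pos: [0.564, 0.0079, 0.3298]
tcp_rot: [-0.001, 0.154, 0.988, -0.001]
contact_force: [-1.3, -0.1, 0.4]
finger_gap: 0.0005
finger_force: 0.0
```

```bash
cat >> h.py <<'E'
np.set_printoptions(precision=4,suppress=True)
yaw=-.305
X=np.array([np.cos(yaw),np.sin(yaw),0]);Y=np.array([-X[1],X[0],0]);Z=np.array([0,0,1.])
H=np.array([.515,-.028,.185])
C=lambda p:1e3*np.array([(p-H)@X,(p-H)@Y,p[2]-H[2]])
def st():
    s=ctrl.get_state(); r=Rq(s["tcp_rot"]); f=s["contact_force"]
    print("t",s["time"],"XYZ mm",C(s["tool_pos"]),"F",np.array([f@X,f@Y,f[2]]))
    print("tool x in cradle",[r.apply([1,0,0])@a for a in(X,Y,Z)],"gap",s["finger_gap"]); return s
E
python3 -c "
from h import *
st()
cv2.imwrite('pics/w1.png',ctrl.get_image('wrist'));print(ctrl.calibration('wrist'))"
```

```text
t 2.1 XYZ mm [ 35.9738  48.954  144.7941] F [-1.2148 -0.4607  0.4371]
tool x in cradle [np.float64(-0.9999898359377738), np.float64(0.004228657134754243), np.float64(0.0015641227512077855)] gap 0.0005213187448893366
{'fx': 283.15901440923193, 'fy': 283.15901440923193, 'cx': 257.65558598444244, 'cy': 194.25385604831368, 'eye': array([0.4947, 0.033 , 0.4732]), 'orientation': array([0.1163, 0.799 , 0.5839, 0.0841])}
```

View pics/w1.png

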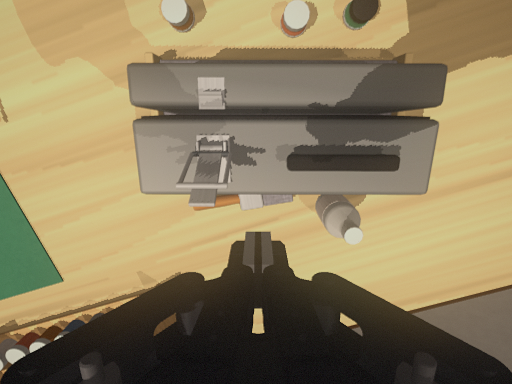

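The wrist view shows the case square with the image. The back shell's front edge is at row 117 (columns 135–437) and its back edge at row 193; the hinge is near (212,148). I check the hinge from this view.

```bash
python3 -c "
from h import *
for p in [(135,117),(437,117),(140,193),(430,193)]: print(C(plane('wrist',p,.173)))
for p in [(212,150),(211,95)]: print(C(plane('wrist',p,.182)))
for p in [(204,202),(192,202),(216,202)]: print('tip',C(plane('wrist',p,.25)))
"
```

```text
[-31.5876 -73.9568 -12.    ]
[-30.4169 234.9547 -12.    ]
[ 49.4397 -78.7168 -12.    ]
[ 50.5331 241.4768 -12.    ]
[ 1.1704  4.6823 -3.    ]
[-52.1139   6.3552  -3.    ]
tip [35.0608  6.9745 65.    ]
tip [35.0273 -2.9793 65.    ]
tip [35.0943 16.9271 65.    ]
```

Emit:
arm_command --steps '[[[-15,-15,0],[0,0,0]],[[-15,-15,0],[0,0,0]],[[-14,-15,0],[0,0,0]],[[0,0,15],[0,0,0]],[[0,0,25],[0,0,0]],[[0,0,25],[0,0,0]],[[0,0,25],[0,0,0]],[[0,0,15],[0,0,0]],[[0,0,0],[0,0,0]],[[0,0,0],[0,0,0]]]'

```text
time: 3.15
tool_pos: [0.5913, -0.045, 0.2267]
tcp_rot: [0.0, 0.152, 0.988, 0.0]
contact_force: [-0.7, -0.5, 0.2]
finger_gap: -0.0001
finger_force: 0.0
```

```bash
python3 -c "
from h import *
st()"
```

```text
t 3.15 XYZ mm [77.8998  6.7231 41.7353] F [-0.5184 -0.6365  0.2146]
tool x in cradle [np.float64(-0.9999999035510063), np.float64(0.00043918198508405303), np.float64(4.142720489660292e-06)] gap -0.00014713807049835132
```

Emit:
arm_command --steps '[[[10,-2,-3],[0,0,0]],[[10,-1,-3],[0,0,0]],[[7,0,0],[0,0,0]],[[6,0,0],[0,0,0]],[[6,0,0],[0,0,0]],[[6,0,0],[0,0,0]],[[6,0,0],[0,0,0]],[[6,0,0],[0,0,0]],[[5,0,0],[0,0,0]],[[3,0,0],[0,0,0]]]'

```text
time: 4.15
tool_pos: [0.528, -0.0284, 0.2321]
tcp_rot: [-0.0, 0.152, 0.988, -0.0]
contact_force: [3.2, -0.8, -0.2]
finger_gap: 0.0002
finger_force: 1.2
```

Emit:
arm_command --steps '[[[4,0,0],[0,0,0]],[[4,0,0],[0,0,0]],[[4,0,0],[0,0,0]],[[3,0,0],[0,0,0]],[[3,0,0],[0,0,0]],[[2,0,0],[0,0,0]],[[0,0,0],[0,0,0]],[[0,0,0],[0,0,0]],[[0,0,0],[0,0,0]],[[0,0,0],[0,0,0]]]'

```text
time: 5.15
tool_pos: [0.5093, -0.0226, 0.2322]
tcp_rot: [-0.0, 0.152, 0.988, 0.0]
contact_force: [-0.2, -0.1, -0.6]
finger_gap: 0.0
finger_force: 0.0
```

```bash
python3 -c "
from h import *
st()
a=cv2.resize(ctrl.get_image('scene')[130:220,210:310],None,fx=4,fy=4,interpolation=cv2.INTER_CUBIC)
b=cv2.resize(ctrl.get_image('wrist')[20:200,100:200+100],None,fx=2,fy=2)
b=cv2.copyMakeBorder(b,0,0,0,0,0)[:360]
cv2.imwrite('pics/c2.png',cv2.convertScaleAbs(np.hstack([a,b]),alpha=1.4))"
```

```text
t 5.15 XYZ mm [-7.0864  3.4783 47.2268] F [-0.1615 -0.1913 -0.6077]
tool x in cradle [np.float64(-0.9999995632930793), np.float64(0.0007925428960298039), np.float64(0.0004952670081847575)] gap 4.381294523935612e-05
```

View pics/c2.png

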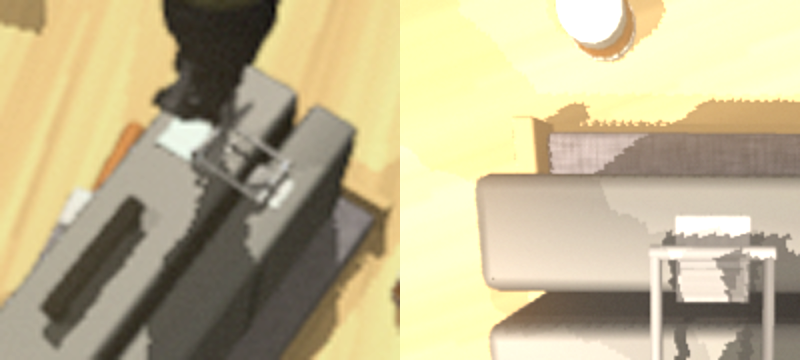

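The bail has fallen onto the keeper (scene crop (265,175); wrist crop bar at row 252). I carry on slowly to the stop.

Emit:
arm_command --steps '[[[1.5,0,0],[0,0,0]],[[1.5,0,0],[0,0,0]],[[1.5,0,0],[0,0,0]],[[1.5,0,0],[0,0,0]],[[1.5,0,0],[0,0,0]],[[1,0,0],[0,0,0]],[[1,0,0],[0,0,0]],[[0,0,0],[0,0,0]],[[0,0,0],[0,0,0]],[[0,0,0],[0,0,0]]]'

```text
time: 6.25
tool_pos: [0.5003, -0.0197, 0.2323]
tcp_rot: [-0.0, 0.152, 0.988, 0.0]
contact_force: [1.2, -0.7, 1.5]
finger_gap: 0.0006
finger_force: 0.6
```

```bash
python3 -c "
from h import *
st()"
```

```text
t 6.25 XYZ mm [-16.5283   3.4765  47.3141] F [ 1.3243 -0.266   1.4766]
tool x in cradle [np.float64(-0.9999996517937467), np.float64(0.0008061328012004986), np.float64(0.00021578297478943805)] gap 0.00055074205886491
```

Emit:
arm_command --steps '[[[0.5,0,0],[0,0,0]],[[0.5,0,0],[0,0,0]],[[0.5,0,0],[0,0,0]],[[0.5,0,0],[0,0,0]],[[0,0,0],[0,0,0]],[[0,0,0],[0,0,0]],[[0,0,0],[0,0,0]],[[0,0,0],[0,0,0]],[[0,0,0],[0,0,0]],[[0,0,0],[0,0,0]]]'

```text
time: 7.25
tool_pos: [0.4984, -0.0191, 0.2323]
tcp_rot: [-0.0, 0.152, 0.988, -0.0]
contact_force: [2.0, 0.2, -0.8]
finger_gap: -0.0001
finger_force: 0.7
```

```bash
python3 -c "
from h import *
st()"
```

```text
t 7.25 XYZ mm [-18.4842   3.4608  47.2779] F [ 1.8742  0.751  -0.7789]
tool x in cradle [np.float64(-0.9999996837169222), np.float64(0.0007896819966818953), np.float64(9.470163605848058e-05)] gap -0.0001130392122230053
```

Emit:
arm_command --steps '[[[0.5,0,0],[0,0,0]],[[0.5,0,0],[0,0,0]],[[0.5,0,0],[0,0,0]],[[0.5,0,0],[0,0,0]],[[0,0,0],[0,0,0]],[[0,0,0],[0,0,0]],[[0,0,0],[0,0,0]],[[0,0,0],[0,0,0]],[[0,0,0],[0,0,0]],[[0,0,0],[0,0,0]]]'

```text
time: 8.25
tool_pos: [0.4972, -0.0188, 0.2327]
tcp_rot: [0.001, 0.152, 0.988, -0.0]
contact_force: [6.0, -2.3, -0.6]
finger_gap: 0.0001
finger_force: 2.3
```

```bash
python3 -c "
from h import *
st()
a=cv2.resize(ctrl.get_image('scene')[130:220,210:310],None,fx=4,fy=4,interpolation=cv2.INTER_CUBIC)
b=cv2.resize(ctrl.get_image('wrist')[20:200,100:200+100],None,fx=2,fy=2)
b=cv2.copyMakeBorder(b,0,0,0,0,0)[:360]
cv2.imwrite('pics/c3.png',cv2.convertScaleAbs(np.hstack([a,b]),alpha=1.1))"
```

```text
t 8.25 XYZ mm [-19.7518   3.4728  47.7013] F [ 6.3769 -0.4062 -0.559 ]
tool x in cradle [np.float64(-0.9999977617846961), np.float64(0.0009330252536001562), np.float64(-0.0018989179746643349)] gap 6.994282773226885e-05
```

View pics/c3.png

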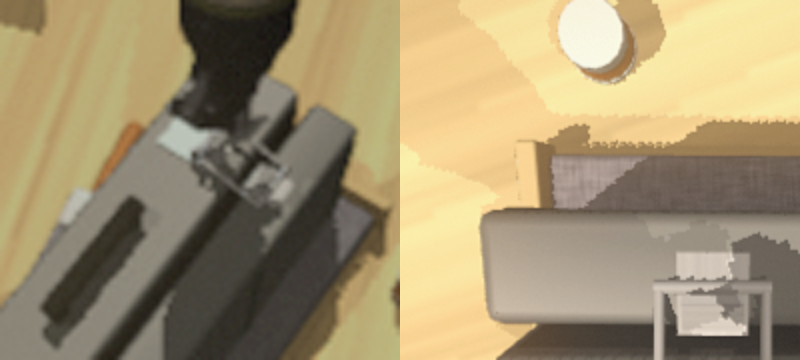

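The force rose to 6 N exactly where the stop should be (TCP X ≈ -20), so the lever is at 2.16. I back off, lift and cross to the lid side, then check the hook with a clear view.

Emit:
arm_command --steps '[[[-4,0,0],[0,0,0]],[[-6,0,-5],[0,0,0]],[[0,0,-20],[0,0,0]],[[0,0,-25],[0,0,0]],[[0,0,-25],[0,0,0]],[[0,0,-15],[0,0,0]],[[12,0,0],[0,0,0]],[[20,0,0],[0,0,0]],[[20,0,0],[0,0,0]],[[12,0,0],[0,0,0]]]'

```text
time: 9.35
tool_pos: [0.444, -0.0019, 0.3221]
tcp_rot: [-0.001, 0.152, 0.988, 0.0]
contact_force: [-0.3, -0.4, -0.4]
finger_gap: -0.0001
finger_force: 0.0
```

```bash
python3 -c "
from h import *
st()
s=ctrl.get_image('scene');t=ctrl.get_image('top');w=ctrl.get_image('wrist');cv2.imwrite('pics/rs.png',s);cv2.imwrite('pics/rt.png',t);cv2.imwrite('pics/rw.png',w)
def proj(n,p):
    c=ctrl.calibration(n);q=Rq(c['orientation']).inv().apply(p-c['eye']);return q[0]/q[2]*c['fx']+c['cx'],q[1]/q[2]*c['fy']+c['cy']
h=H-.001*X+.004*Y
for n in ['scene','top','wrist']:
  print(n)
  for nm,a in [('hook',3.32),('crest',3.17)]:
    for y in(-.02,.02):
      print(nm,np.array(proj(n,h+(-.0061-.055*0.9937*1)*X*0+X*(-.0061+.055*np.cos(a))+Z*(.0091+.055*np.sin(a))+y*Y)))
  print('tip',np.array(proj(n,h-.0417*X+.0624*Z)))
f=4
a=cv2.resize(s[155:200,248:298],None,fx=8,fy=8,interpolation=cv2.INTER_CUBIC)
b=cv2.resize(w[60:150,160:260],None,fx=4,fy=4,interpolation=cv2.INTER_CUBIC)
cv2.imwrite('pics/c4.png',cv2.convertScaleAbs(np.hstack([a,b]),alpha=1.2))"
```

```text
t 9.35 XYZ mm [-75.5348   3.5507 137.141 ] F [-0.1355 -0.514  -0.4372]
tool x in cradle [np.float64(-0.9999992887744619), np.float64(0.0005926947559489308), np.float64(0.0010349702878125564)] gap -8.765734221367521e-05
scene
hook [281.8722 171.4743]
hook [274.5537 181.2805]
crest [282.269  170.2381]
crest [274.9055 180.095 ]
tip [273.7585 162.2763]
top
hook [284.1705 210.5971]
hook [269.5449 205.7151]
crest [284.2549 210.8572]
crest [269.5052 205.9336]
tip [280.28   200.3241]
wrist
hook [237.5306 196.1752]
hook [276.061  196.1485]
crest [236.9537 197.7472]
crest [276.5756 197.72  ]
tip [256.561  239.0532]
```

View pics/c4.png

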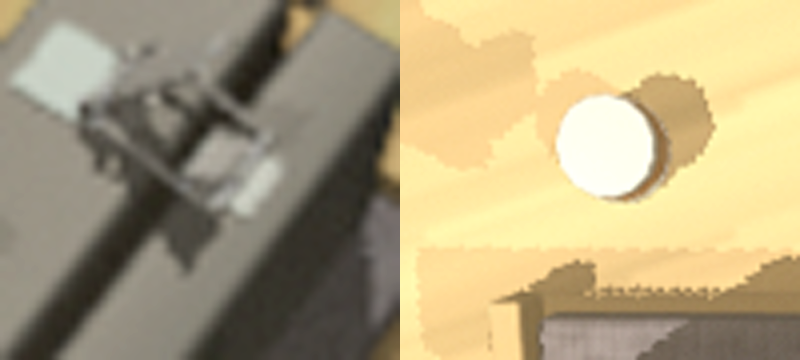

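The bail bar ends sit at scene px (281.5,172) and (275,181). That matches the hooked prediction and is 1.5 px off the crest one, so the bail is hooked. I now descend on the lid side.

Emit:
arm_command --steps '[[[0,0,12],[0,0,0]],[[0,0,20],[0,0,0]],[[0,0,20],[0,0,0]],[[0,0,20],[0,0,0]],[[0,0,12],[0,0,0]],[[0,0,4],[0,0,0]],[[-4,0,0],[0,0,0]],[[-6,0,0],[0,0,0]],[[-3,0,0],[0,0,0]],[[0,0,0],[0,0,0]]]'

```text
time: 10.5
tool_pos: [0.4583, -0.0064, 0.2351]
tcp_rot: [0.001, 0.152, 0.988, 0.0]
contact_force: [-0.3, 1.2, -0.3]
finger_gap: 0.0001
finger_force: 0.0
```

Emit:
arm_command --steps '[[[-3,0,0],[0,0,0]],[[-3,0,0],[0,0,0]],[[-3,0,0],[0,0,0]],[[-3,0,0],[0,0,0]],[[-3,0,-1],[0,0,0]],[[-3,0,-1],[0,0,0]],[[-3,0,-1],[0,0,0]],[[-2,0,-1],[0,0,0]],[[0,0,0],[0,0,0]],[[0,0,0],[0,0,0]]]'

```text
time: 11.5
tool_pos: [0.4796, -0.0132, 0.2382]
tcp_rot: [0.0, 0.152, 0.988, -0.0]
contact_force: [-1.3, 0.4, 1.0]
finger_gap: -0.0002
finger_force: 0.5
```

```bash
python3 -c "
from h import *
st()"
```

```text
t 11.5 XYZ mm [-38.2307   3.4614  53.2267] F [-1.37   -0.0468  0.9765]
tool x in cradle [np.float64(-0.9999995329023617), np.float64(0.000882645930653251), np.float64(-0.00039386700795879953)] gap -0.00020978128159301668
```

Emit:
arm_command --steps '[[[-3,0,-1],[0,0,0]],[[-3,0,-1],[0,0,0]],[[-3,0,-1],[0,0,0]],[[-3,0,-1],[0,0,0]],[[-3,0,-1],[0,0,0]],[[-3,0,-1],[0,0,0]],[[-3,0,0],[0,0,0]],[[-3,0,0],[0,0,0]],[[0,0,0],[0,0,0]],[[0,0,0],[0,0,0]]]'

```text
time: 12.5
tool_pos: [0.5018, -0.0203, 0.2436]
tcp_rot: [-0.001, 0.152, 0.988, -0.0]
contact_force: [-4.3, 1.1, -1.8]
finger_gap: 0.0001
finger_force: 2.3
```

```bash
python3 -c "
from h import *
st()"
```

```text
t 12.5 XYZ mm [-14.919    3.3652  58.5979] F [-4.4472 -0.2062 -1.8073]
tool x in cradle [np.float64(-0.9999979338193994), np.float64(0.0008382961232629121), np.float64(0.0018519223910669763)] gap 7.990017344218063e-05
```

Emit:
arm_command --steps '[[[-3,0,0],[0,0,0]],[[-3,0,0],[0,0,0]],[[-3,0,0],[0,0,0]],[[-3,0,0],[0,0,0]],[[-3,0,0],[0,0,0]],[[-3,0,0.5],[0,0,0]],[[-3,0,0.5],[0,0,0]],[[-3,0,1],[0,0,0]],[[0,0,0],[0,0,0]],[[0,0,0],[0,0,0]]]'

```text
time: 13.5
tool_pos: [0.5241, -0.0274, 0.2411]
tcp_rot: [-0.002, 0.152, 0.988, -0.0]
contact_force: [-6.8, 0.8, -2.1]
finger_gap: 0.0004
finger_force: 2.5
```

```bash
python3 -c "
from h import *
st()"
```

```text
t 13.5 XYZ mm [ 8.4955  3.2842 56.0639] F [-6.7802 -1.2456 -2.101 ]
tool x in cradle [np.float64(-0.9999940142029127), np.float64(0.0007986143845900522), np.float64(0.0033665670065638194)] gap 0.00043545599160199855
```

Emit:
arm_command --steps '[[[-2.5,0,1],[0,0,0]],[[-2.5,0,1],[0,0,0]],[[-2.5,0,1],[0,0,0]],[[-2.5,0,1],[0,0,0]],[[-2.5,0,1.5],[0,0,0]],[[-2.5,0,2],[0,0,0]],[[-2,0,2],[0,0,0]],[[-2,0,2],[0,0,0]],[[0,0,0],[0,0,0]],[[0,0,0],[0,0,0]]]'

```text
time: 14.5
tool_pos: [0.5432, -0.0334, 0.2306]
tcp_rot: [-0.0, 0.152, 0.988, -0.0]
contact_force: [-2.7, -0.5, -0.4]
finger_gap: -0.0004
finger_force: 1.2
```

```bash
python3 -c "
from h import *
st()"
```

```text
t 14.5 XYZ mm [28.5309  3.3246 45.5511] F [-2.3991 -1.2623 -0.3685]
tool x in cradle [np.float64(-0.9999995627050768), np.float64(0.0008692591476029952), np.float64(0.0003449321522518186)] gap -0.0004292081416444504
```

Emit:
arm_command --steps '[[[-2,0,2.5],[0,0,0]],[[-2,0,2.5],[0,0,0]],[[-2,0,2.5],[0,0,0]],[[-2,0,2.5],[0,0,0]],[[-1.5,0,2.5],[0,0,0]],[[-1.5,0,2.5],[0,0,0]],[[-1.5,0,2.5],[0,0,0]],[[-1.5,0,2.5],[0,0,0]],[[0,0,0],[0,0,0]],[[0,0,0],[0,0,0]]]'

```text
time: 15.5
tool_pos: [0.5567, -0.0374, 0.2105]
tcp_rot: [-0.0, 0.152, 0.988, 0.0]
contact_force: [0.7, -0.7, 2.0]
finger_gap: -0.0001
finger_force: 0.7
```

```bash
python3 -c "
from h import *
st()
s=ctrl.get_image('scene');cv2.imwrite('pics/c5.png',cv2.convertScaleAbs(cv2.resize(s[135:210,220:310],None,fx=7,fy=7,interpolation=cv2.INTER_CUBIC),alpha=1.3))"
```

```text
t 15.5 XYZ mm [42.5556  3.5689 25.5243] F [ 0.8837 -0.4059  2.0146]
tool x in cradle [np.float64(-0.9999996408399247), np.float64(0.0008278202555428367), np.float64(0.00018175160695168625)] gap -6.744745612752191e-05
```

View pics/c5.png

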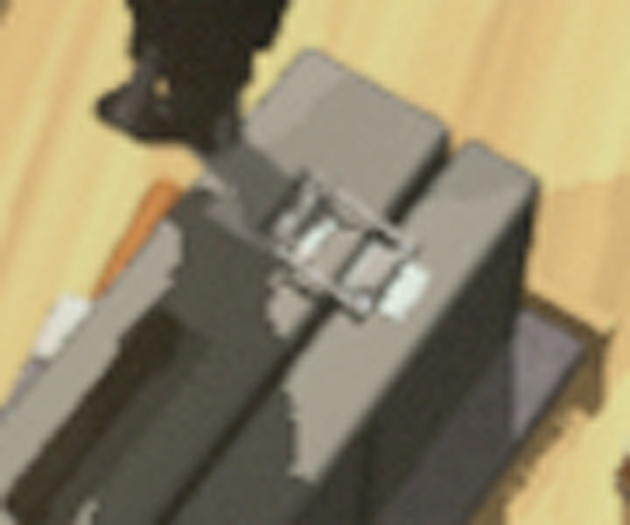

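The scene crop shows the lever low, with the bail bar at about (390,275) by the keeper. The seam gap looks narrower than at the start, but 2 N is a light reading. I measure how far the lid has moved by image registration.

```bash
cat > lid.py <<'E'
from h import *
def lid():
    n=ctrl.get_image('scene'); g=lambda im:cv2.cvtColor(im,cv2.COLOR_BGR2GRAY)
    o=g(cv2.imread('pics/scene0.png')); n=g(n); cv2.imwrite('pics/now.png',n)
    c=ctrl.calibration('scene')
    def proj(p):
        q=Rq(c['orientation']).inv().apply(p-c['eye']);return np.array([q[0]/q[2]*c['fx']+c['cx'],q[1]/q[2]*c['fy']+c['cy']])
    # sample brightness along the X line over the lid/seam at some Y, height of case top
    for y in (-.055,-.045,.06,.1,.14):
        xs=np.arange(-.10,-.015,.0005); P=np.array([proj(H+x*X+y*Y-.012*Z) for x in xs]).astype(np.float32)
        out=[]
        for im in (o,n):
            v=cv2.remap(im,P[:,0].copy(),P[:,1].copy(),cv2.INTER_CUBIC).ravel().astype(float)
            d=cv2.GaussianBlur(np.diff(v).reshape(1,-1),(9,1),1.5).ravel()
            m=(xs[:-1]>-.095)
            seam=xs[:-1][(xs[:-1]>-.06)]; ds=d[(xs[:-1]>-.06)]
            out.append((1e3*xs[np.argmax(np.where(xs[:-1]<-.06,d,-99))],1e3*seam[np.argmin(ds)],1e3*seam[np.argmax(ds)]))
        print(y,"front edge, lid-seam, seam-shell: start",np.round(out[0],1),"now",np.round(out[1],1))
E
python3 -c "
from lid import *
lid()"
```

```text
-0.055 front edge, lid-seam, seam-shell: start [-81.5 -45.  -27.5] now [-74. -37. -27.]
-0.045 front edge, lid-seam, seam-shell: start [-83.  -44.  -26.5] now [-73.5 -37.  -27. ]
0.06 front edge, lid-seam, seam-shell: start [-80.  -44.  -26.5] now [-73.  -37.5 -30.5]
0.1 front edge, lid-seam, seam-shell: start [-82. -43. -26.] now [-65.5 -36.5 -30.5]
0.14 front edge, lid-seam, seam-shell: start [-81. -43. -26.] now [-75.5 -35.5 -29. ]
```

The lid has moved about 7 mm towards shut, so the bail is hooked and drawing. I carry on down.

Emit:
arm_command --steps '[[[-1,0,2],[0,0,0]],[[-1,0,2],[0,0,0]],[[-1,0,2],[0,0,0]],[[-0.5,0,2],[0,0,0]],[[-0.5,0,2],[0,0,0]],[[-0.5,0,2],[0,0,0]],[[0,0,0],[0,0,0]],[[0,0,0],[0,0,0]],[[0,0,0],[0,0,0]],[[0,0,0],[0,0,0]]]'

```text
time: 16.6
tool_pos: [0.561, -0.039, 0.1989]
tcp_rot: [0.0, 0.152, 0.988, -0.0]
contact_force: [-0.8, 0.2, 0.0]
finger_gap: -0.0005
finger_force: 0.0
```

```bash
python3 -c "
from h import *
st()"
```

```text
t 16.6 XYZ mm [47.16    3.3581 13.8549] F [-0.8248 -0.0705  0.0133]
tool x in cradle [np.float64(-0.9999995797419401), np.float64(0.0008701337909957028), np.float64(-0.0002887613710366912)] gap -0.00047789509308389486
```

Emit:
arm_command --steps '[[[0,0,2],[0,0,0]],[[0,0,2],[0,0,0]],[[0,0,1],[0,0,0]],[[0,0,1],[0,0,0]],[[0,0,1],[0,0,0]],[[0,0,1],[0,0,0]],[[0,0,0],[0,0,0]],[[0,0,0],[0,0,0]],[[0,0,0],[0,0,0]],[[0,0,0],[0,0,0]]]'

```text
time: 17.6
tool_pos: [0.5607, -0.0388, 0.1906]
tcp_rot: [-0.0, 0.152, 0.988, -0.0]
contact_force: [0.7, -0.2, -0.4]
finger_gap: 0.0004
finger_force: 0.0
```

```bash
python3 -c "
from h import *
st()"
```

```text
t 17.6 XYZ mm [46.8329  3.4092  5.5836] F [ 0.7057  0.0648 -0.4286]
tool x in cradle [np.float64(-0.9999995798823933), np.float64(0.0007361199378233422), np.float64(0.0005462256623020732)] gap 0.00041420931168933446
```

Emit:
arm_command --steps '[[[0,0,0.5],[0,0,0]],[[0,0,0.5],[0,0,0]],[[0,0,0.5],[0,0,0]],[[0,0,0.5],[0,0,0]],[[0,0,0.5],[0,0,0]],[[0,0,0.5],[0,0,0]],[[0,0,0],[0,0,0]],[[0,0,0],[0,0,0]],[[0,0,0],[0,0,0]],[[0,0,0],[0,0,0]]]'

```text
time: 18.6
tool_pos: [0.5608, -0.0389, 0.1877]
tcp_rot: [-0.0, 0.152, 0.988, 0.0]
contact_force: [-0.2, 0.6, 0.7]
finger_gap: -0.0
finger_force: 0.0
```

```bash
python3 -c "
from h import *
st()"
```

```text
t 18.6 XYZ mm [46.9726  3.413   2.7371] F [-0.3613  0.559   0.7065]
tool x in cradle [np.float64(-0.9999996377648963), np.float64(0.0008291116915659786), np.float64(0.00019246786506540547)] gap -4.939713232466866e-05
```

Emit:
arm_command --steps '[[[0,0,0.5],[0,0,0]],[[0,0,0.5],[0,0,0]],[[0,0,0.5],[0,0,0]],[[0,0,0.5],[0,0,0]],[[0,0,0.5],[0,0,0]],[[0,0,0],[0,0,0]],[[0,0,0],[0,0,0]],[[0,0,0],[0,0,0]],[[0,0,0],[0,0,0]],[[0,0,0],[0,0,0]]]'

```text
time: 19.6
tool_pos: [0.561, -0.0388, 0.1872]
tcp_rot: [0.0, 0.152, 0.988, -0.0]
contact_force: [-7.3, 0.9, 13.4]
finger_gap: 0.0004
finger_force: 6.5
```

```bash
python3 -c "
from h import *
st()"
```

```text
t 19.6 XYZ mm [47.1418  3.4704  2.2328] F [-7.2204 -1.3331 13.4111]
tool x in cradle [np.float64(-0.9999993313752422), np.float64(0.0006977691961991171), np.float64(-0.0009221535763048306)] gap 0.00036330773720261937
```

Emit:
arm_command --steps '[[[0,0,0.5],[0,0,0]],[[0,0,0.3],[0,0,0]],[[0,0,0],[0,0,0]],[[0,0,0],[0,0,0]],[[0,0,0],[0,0,0]],[[0,0,0],[0,0,0]],[[0,0,0],[0,0,0]],[[0,0,0],[0,0,0]],[[0,0,0],[0,0,0]],[[0,0,0],[0,0,0]]]'

```text
time: 20.6
tool_pos: [0.561, -0.0388, 0.1871]
tcp_rot: [0.001, 0.152, 0.988, -0.0]
contact_force: [-10.7, 2.1, 16.6]
finger_gap: -0.0005
finger_force: 8.6
```

```bash
python3 -c "
from lid import *
st();lid()"
```

```text
t 20.6 XYZ mm [47.1553  3.4867  2.0963] F [-10.8697  -1.2187  16.5625]
tool x in cradle [np.float64(-0.9999990389932512), np.float64(0.0006948600615944595), np.float64(-0.001199659147175628)] gap -0.0005126022633141329
-0.055 front edge, lid-seam, seam-shell: start [-81.5 -45.  -27.5] now [-74.  -36.5 -27. ]
-0.045 front edge, lid-seam, seam-shell: start [-83.  -44.  -26.5] now [-73.  -37.  -26.5]
0.06 front edge, lid-seam, seam-shell: start [-80.  -44.  -26.5] now [-73.5 -37.5 -28.5]
0.1 front edge, lid-seam, seam-shell: start [-82. -43. -26.] now [-75.5 -36.5 -30. ]
0.14 front edge, lid-seam, seam-shell: start [-81. -43. -26.] now [-73.5 -35.5 -29.5]
```

The press is rigid (0.14 mm for 3 N more) at lever-home height, and the lid has moved 7–8 mm to shut. I lift off and check once.

Emit:
arm_command --steps '[[[0,0,-1.5],[0,0,0]],[[0,0,-3],[0,0,0]],[[0,0,-10],[0,0,0]],[[0,0,-20],[0,0,0]],[[0,0,-25],[0,0,0]],[[0,0,-25],[0,0,0]],[[0,0,-25],[0,0,0]],[[-30,0,-20],[0,0,0]],[[-20,0,-10],[0,0,0]],[[0,0,0],[0,0,0]]]'

```text
time: 21.65
tool_pos: [0.6106, -0.0547, 0.3259]
tcp_rot: [0.002, 0.153, 0.988, -0.0]
contact_force: [-0.6, 0.2, 0.3]
finger_gap: -0.0001
finger_force: 0.0
```

```bash
python3 -c "
from lid import *
st();lid()
s=ctrl.get_image('scene');w=ctrl.get_image('wrist')
cv2.imwrite('pics/c6.png',np.hstack([cv2.convertScaleAbs(cv2.resize(s[140:205,225:305],(400,325),interpolation=cv2.INTER_CUBIC),alpha=1.3),cv2.convertScaleAbs(cv2.resize(w[40:235,140:380],(400,325)),alpha=1.3)]))"
```

```text
t 21.65 XYZ mm [ 99.2343   3.2018 140.9404] F [-0.6918  0.0403  0.2928]
tool x in cradle [np.float64(-0.9999933487578886), np.float64(0.001386527152689153), np.float64(-0.0033734229558269875)] gap -9.233485435965055e-05
-0.055 front edge, lid-seam, seam-shell: start [-81.5 -45.  -27.5] now [-74.  -36.5 -27. ]
-0.045 front edge, lid-seam, seam-shell: start [-83.  -44.  -26.5] now [-73.5 -37.  -26.5]
0.06 front edge, lid-seam, seam-shell: start [-80.  -44.  -26.5] now [-73. -37. -27.]
0.1 front edge, lid-seam, seam-shell: start [-82. -43. -26.] now [-72.  -36.5 -26. ]
0.14 front edge, lid-seam, seam-shell: start [-81. -43. -26.] now [-74.  -35.5 -30. ]
```

View pics/c6.png

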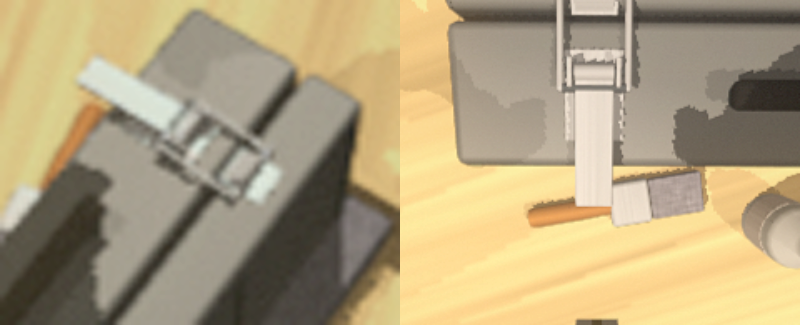

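The picture shows the lever flat along +x (scene (130,90); wrist tip (594,207)), the bail over the keeper and the seam closed. As a final check, I press once more nearer the lever's tip to confirm it is on the stop.

Emit:
arm_command --steps '[[[18,0,15],[0,0,0]],[[18,0,25],[0,0,0]],[[0,0,25],[0,0,0]],[[0,0,25],[0,0,0]],[[0,0,20],[0,0,0]],[[0,0,15],[0,0,0]],[[0,0,8],[0,0,0]],[[0,0,2],[0,0,0]],[[0,0,0],[0,0,0]],[[0,0,0],[0,0,0]]]'

```text
time: 22.8
tool_pos: [0.5749, -0.0432, 0.1902]
tcp_rot: [0.001, 0.152, 0.988, -0.0]
contact_force: [0.5, 0.2, 0.4]
finger_gap: -0.0005
finger_force: 0.0
```

```bash
python3 -c "
from h import *
st()"
```

```text
t 22.8 XYZ mm [61.7039  3.519   5.2236] F [0.4643 0.3204 0.3537]
tool x in cradle [np.float64(-0.9999981011018917), np.float64(0.0007736144309439361), np.float64(-0.0017886624397240865)] gap -0.00047262356582706227
```

Emit:
arm_command --steps '[[[0,0,1],[0,0,0]],[[0,0,1],[0,0,0]],[[0,0,0.5],[0,0,0]],[[0,0,0.5],[0,0,0]],[[0,0,0.5],[0,0,0]],[[0,0,0.5],[0,0,0]],[[0,0,0.5],[0,0,0]],[[0,0,0],[0,0,0]],[[0,0,0],[0,0,0]],[[0,0,0],[0,0,0]]]'

```text
time: 23.8
tool_pos: [0.5748, -0.0431, 0.1869]
tcp_rot: [0.001, 0.152, 0.988, -0.0]
contact_force: [-5.9, 1.6, 13.8]
finger_gap: 0.0
finger_force: 6.7
```

```bash
python3 -c "
from h import *
st()"
```

```text
t 23.8 XYZ mm [61.5736  3.5082  1.9476] F [-6.1164 -0.2536 13.8099]
tool x in cradle [np.float64(-0.9999976664538605), np.float64(0.0006975567184214033), np.float64(-0.0020446274620217982)] gap 4.306932025315363e-05
```

The height at the tip matches the first press (1.95 vs 2.1 mm), so the lever is level and on its stop. I retract clear and hand in.

Emit:
arm_command --steps '[[[0,0,-1.5],[0,0,0]],[[0,0,-3],[0,0,0]],[[0,0,-10],[0,0,0]],[[0,0,-20],[0,0,0]],[[0,0,-25],[0,0,0]],[[0,0,-25],[0,0,0]],[[0,0,-25],[0,0,0]],[[0,0,-20],[0,0,0]],[[0,0,0],[0,0,0]],[[0,0,0],[0,0,0]]]'

```text
time: 24.8
tool_pos: [0.5745, -0.0431, 0.3142]
tcp_rot: [0.0, 0.152, 0.988, -0.0]
contact_force: [0.6, -0.0, -1.0]
finger_gap: 0.0
finger_force: 0.0
```

```bash
python3 -c "
from lid import *
st();lid()
print(ctrl.close_job())"
```

```text
t 24.8 XYZ mm [ 61.2508   3.4549 129.2425] F [ 0.5831  0.1693 -1.0443]
tool x in cradle [np.float64(-0.9999993563145823), np.float64(0.0007734675809329634), np.float64(-0.0008301315092556498)] gap 2.59491415106312e-05
-0.055 front edge, lid-seam, seam-shell: start [-81.5 -45.  -27.5] now [-74.  -36.5 -27.5]
-0.045 front edge, lid-seam, seam-shell: start [-83.  -44.  -26.5] now [-73.5 -37.  -27. ]
0.06 front edge, lid-seam, seam-shell: start [-80.  -44.  -26.5] now [-73. -37. -27.]
0.1 front edge, lid-seam, seam-shell: start [-82. -43. -26.] now [-74.5 -39.  -30. ]
0.14 front edge, lid-seam, seam-shell: start [-81. -43. -26.] now [-75.  -35.5 -29.5]
the job is handed in; nothing more can be done
None
```

The job is handed in at about 25 s: the bail is hooked behind the keeper, the lever is pressed home on its stop (highest force I read was about 20 N), the lid is drawn in 7–8 mm to shut, and the arm touched none of the pots or tools.

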